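# Find the covered socket of the stop rail by feel and seat the stop pin

### The job

Take the stop pin with the round head out of its wooden block, put its foot into the wide mouth of the stop rail's slot, and slide it along the slot with light pressure on the dust strip until you feel it drop into the socket hidden under the strip. Then push it gently down until its head sits flush on the rail's cover, and let go; never force it against the rail.

Things in the scene. Friction and masses are not known exactly. Their poses are not given: they have to be found in the camera images.
- stop_rail: Fixed stop rail: wooden bar with a flat pale metal cover, 62 (x) x 304 (y) x 46 (z) mm. Origin: centre of its underside; y axis along the rail; cover face at z = 46. The cover, 6 mm thick, has a keyhole slot along x = 0. Below it lies a channel 20 mm wide, from y = +78 to -78, floored by a strip of slats. The pin spoils cover, strip or shutter if it presses with over 40 N.
- rail_mouth (a point): Centre of the slot's wide square mouth, 26 x 26 mm, level with the cover's face: x = 0, y = +64, z = 46 mm in the rail's frame. The floor below is 20 mm under the face. From the mouth the slot, 12 mm wide, runs to the rail's -y.
- slot_end (a point): End of the 12 mm slot away from the mouth: x = 0, y = -76, z = 46 mm in the rail's frame. The slot runs straight from the mouth to here.
- strip_face (a point): On the strip's upper face (z = 26 in the rail's frame), y = -20: middle of the region where the socket may lie. The strip is a row of equal dark steel slats, 20 mm long. One is a spring shutter, flush and alike: it yields at 1 to 1.5 N and sinks 16 mm straight down in its 20 x 20 mm socket. The socket's centre is anywhere from y = +12 to -52 mm, unmeasured: it must be felt.
- stop_pin: Loose steel pin, 0.3 kg, 74 mm long, z axis up along it. Origin: centre of the foot's underside. Foot 16 mm diameter, z = 0 to 7; neck 8 mm to z = 34; round head 26 mm, z = 34 (shoulder) to 74, to grip. The foot passes the mouth, not the slot: it slides captive under the cover, shoulder 14 mm above it. Home, the shoulder rests on the cover (origin at rail z = 12); its weight holds the shutter down.
- pin_block: Fixed dark wooden block, 130 (x) x 56 (y) x 42 (z) mm, origin at the centre of its underside. Two square holes, 20 mm wide, 38 mm deep, at x = -35 and +35, y = 0. The stop pin hangs upright by its shoulder in one; the other holds a spare dog with a square 24 mm head, 26 mm high, not needed. Which is where varies.

How it is judged:
By the outcome, as a careful person would: the job done as asked, in the order asked, and still so for the second after the job is handed in, with the robot touching nothing.
It also fails if it takes over 64 s, if anything falls off the work surface, if the arm or the gripper's body presses on something with over 40 N, if the wrist force passes 120 N, or if a joint passes its speed limit or range.

### The arm

A 6-joint arm with a two-finger parallel gripper is mounted at the origin on a cart in front of the work surface, level with it; the furniture and walls round the work are solid. World frame = base frame: x ahead of the robot, y to its left, z up, the work surface at z = 0. Lengths are in m, angles in rad, forces in N, time in s.
With the tool pointing down it reaches from about 0.325 to 0.75 m from the base axis. Payload 7.6 kg.
Tool frame: the origin (TCP) lies midway between the tips of the shut fingers; the grasp point (between the pads) lies 19 mm behind it (r.pinch_z is the z of the grasp point in the tool frame, in m); z points along the fingers, x is the direction in which the jaws open and shut, and the axes are right-handed (so a half turn about z gives the same grasp; the last joint's range is limited). The gripper opens to 85 mm and grips with 20 to 120 N. Pads are 22 mm wide; open, the fingers measure 114 mm over their backs; the gripper's body (76 mm by 85 mm) begins 54 mm behind the grasp point. The pads swing forward as they close: fully open they stand 13 mm farther back than shut.
Start: joints at [-1.255, 0.052, 1.401, -0, 1.689, -0.07], TCP at [0.198, -0.486, 0.231] pointing down, gripper open.
Joint ranges: [-2.9, 2.9], [-0.91, 2.17], [0.12, 2.37], [-1.06, 4.2], [0.26, 2.73], [-2.93, 2.93]. Speed limits (rad/s): [2.57, 2.57, 3.01, 3.14, 3.14, 3.14].

### API

Orientations are given as a 3x3 rotation matrix whose columns are the frame's x, y, z axes.
In Python, from plant import r gives the robot as it stands. Calls block until the motion is done:
- r.move_pose(position, orientation): joint-space move of the TCP to a pose.
- r.line_to(position, orientation=None, speed=0.15): straight line of the TCP; orientation=None keeps the orientation; speed is the mean speed in m/s.
- r.movej(angles): joint-space move.
- r.set_gripper(opening, effort=None): finger opening in m; effort is the grip in N (None keeps the last); returns when the fingers have stopped.
- r.wait(seconds).
- r.inverse_kinematics(position, orientation): joint angles nearest the present ones, or None.
- r.camera(name): name is "scene" or "side" or "wrist"; returns a dict with "img" (480x640x3 uint8, blue, green, red), "intrinsics" (3x3 intrinsics, pixels), "k1" (the pictures are not rectified: a ray, as slopes to the right and down, at radius r is drawn at 1 + k1 r^2 times it, then the intrinsics apply), "extrinsics" (4x4, takes a point from world to camera coordinates). Camera axes: x right, y down, z forward; pixel columns grow to the right and rows downward; lengths in m; the calibration is good to about 2 mm. A picture is of the moment at which its call begins. There is no depth.
A pose or a line that the arm cannot do raises r.MotionError and nothing moves.
- r.sign_off(): hands the job in, once; it reports no verdict.
Trained networks look in a picture, given as the dict that the camera call returned (one of the last four; its "shot" number tells which), for a name from the list of things; names that differ only in an ending like _2 or _b are one class to them, and where a whole thing is asked for, a point or a joint stands for the part that bears it (a point fixed in the world has none). Each returns a list of dicts, best first, with "conf" (0 to 1); they miss things now and then, are a little off and sometimes report something else, mostly with a low value. They report only what shows in the picture. A call takes as long as a camera call.
- r.look_for(picture, target): "pixel" ([column, row] in pixels, amid what is visible of it).
- r.masks_of(picture, target): "pixels" (480x640 bool, what is visible of it) and "pixel" ([column, row] in pixels, amid what is visible of it).
Readings, each from a call of its own:
- r.read_clock(): time.
- r.read_joint_pos(): joint angles.
- r.read_joint_vel(): joint speeds.
- r.read_joint_efforts(): joint torques, N m.
- r.read_tool_pos(): TCP position.
- r.read_eef_rot(): TCP orientation.
- r.read_force(): force on the tool from outside, world axes, zero at the start.
- r.read_moment(): the same for the moment, N m.
- r.read_finger_gap(): finger opening in m.
Only numpy, scipy, OpenCV 4.12 (cv2) and the standard library are available. Lean on these libraries where they do the work, as an engineer would, in place of code of your own. Each camera call takes 0.05 s, during which the arm holds its last target. There are 200 camera calls.

## Working session

There is one attempt and no reset: what is moved stays moved. The work goes in short steps, each a Python script; the robot and the scene stay as the last script left them, time stands still between calls to the robot, and variables do not carry over. Pictures are saved under pics/ and viewed, about 8 in all and at most 12, crops included, and the job is handed in when it is done.

```bash
ls; mkdir -p pics
cat > h.py <<'E'
import numpy as np, cv2
from plant import r
def shot(name, f):
    c=r.camera(name); cv2.imwrite('pics/'+f,c["img"]); return c
def ray(c,px):
    K=np.array(c["intrinsics"]);k=c["k1"];E=np.array(c["extrinsics"])
    d=np.array([(px[0]-K[0,2])/K[0,0],(px[1]-K[1,2])/K[1,1]]);u=d.copy()
    for _ in range(30): u=d/(1+k*(u@u))
    R,t=E[:3,:3],E[:3,3]
    return -R.T@t, R.T@np.array([u[0],u[1],1.])
def at_z(c,px,z):
    o,d=ray(c,px); return o+d*(z-o[2])/d[2]
def proj(c,P):
    K=np.array(c["intrinsics"]);E=np.array(c["extrinsics"])
    p=E[:3,:3]@np.array(P)+E[:3,3];u=p[:2]/p[2];u=u*(1+c["k1"]*(u@u))
    return np.array([K[0,0]*u[0]+K[0,2],K[1,1]*u[1]+K[1,2]])
def down(a): # jaw axis at angle a in world, tool down
    x=np.array([np.cos(a),np.sin(a),0]);z=np.array([0,0,-1.]);return np.stack([x,np.cross(z,x),z],1)
E
cat > a.py <<'E'
from h import *
np.set_printoptions(precision=4,suppress=True)
for n in ["scene","side"]:
    c=shot(n,n+"1.png")
    print(n,ray(c,[320,240]))
    for t,z in [("stop_rail",.046),("rail_mouth",.046),("slot_end",.046),("strip_face",.026),("stop_pin",.062),("pin_block",.042)]:
        for d in r.look_for(c,t)[:2]: print(t,d["conf"],d["pixel"],at_z(c,d["pixel"],z))
print(r.read_clock(), r.pinch_z)
E
python3 a.py
```

```text
pics
scene (array([0.245 , 0.6085, 0.6799]), array([ 0.3032, -0.6358, -0.7101]))
stop_rail 0.93 [342.2, 206.0] [ 0.5182 -0.0504  0.046 ]
rail_mouth 0.74 [341.1, 206.8] [ 0.519  -0.0477  0.046 ]
slot_end 0.91 [342.8, 208.4] [ 0.5147 -0.0453  0.046 ]
strip_face 0.88 [341.4, 211.8] [ 0.5217 -0.0566  0.026 ]
stop_pin 0.8 [260.2, 334.8] [0.5009 0.2523 0.062 ]
pin_block 0.93 [284.3, 369.7] [0.4528 0.274  0.042 ]
side (array([0.2357, 0.6944, 0.5243]), array([ 0.3128, -0.7822, -0.5389]))
stop_rail 0.61 [323.0, 232.9] [ 0.5174 -0.0252  0.046 ]
rail_mouth 0.97 [324.6, 230.7] [ 0.5175 -0.0337  0.046 ]
slot_end 0.71 [327.4, 231.2] [ 0.5119 -0.034   0.046 ]
strip_face 0.57 [328.7, 230.0] [ 0.5227 -0.0698  0.026 ]
stop_pin 0.92 [262.5, 319.5] [0.5018 0.2494 0.062 ]
pin_block 0.9 [281.3, 352.9] [0.4581 0.2805 0.042 ]
0.7 -0.0187
```

View pics/scene1.png

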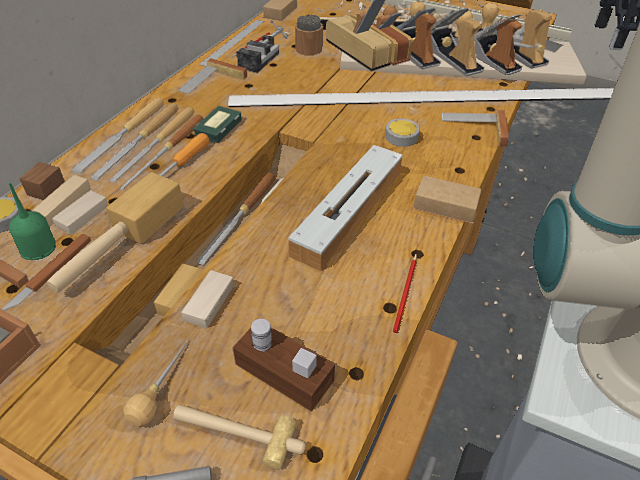

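```bash
cat > b.py <<'E'
from h import *
np.set_printoptions(precision=4,suppress=True)
c=cv2.imread('pics/scene1.png')[130:280,270:420]
cc=r.camera("scene")
# rail cover corners rough -> axis
for p in [(289,238),(323,250),(375,146),(403,153),(332,215),(367,172)]: print(p,at_z(cc,p,.046))
r.move_pose([0.47,-0.05,0.30],down(np.pi/2)); 
c=shot("wrist","w1.png"); print(ray(c,[320,240]),r.read_clock(),r.read_joint_pos())
E
python3 b.py
```

```text
(289, 238) [0.5624 0.0598 0.046 ]
(323, 250) [0.5016 0.0588 0.046 ]
(375, 146) [ 0.5346 -0.2401  0.046 ]
(403, 153) [ 0.4779 -0.2437  0.046 ]
(332, 215) [ 0.524  -0.0217  0.046 ]
(367, 172) [ 0.5168 -0.1572  0.046 ]
(array([ 0.3996, -0.0507,  0.4413]), array([ 0.2855, -0.0025, -0.9585])) 2.6833 [-0.1855 -0.1013  1.4165 -0.0001  1.8267 -1.7546]
```

View pics/w1.png

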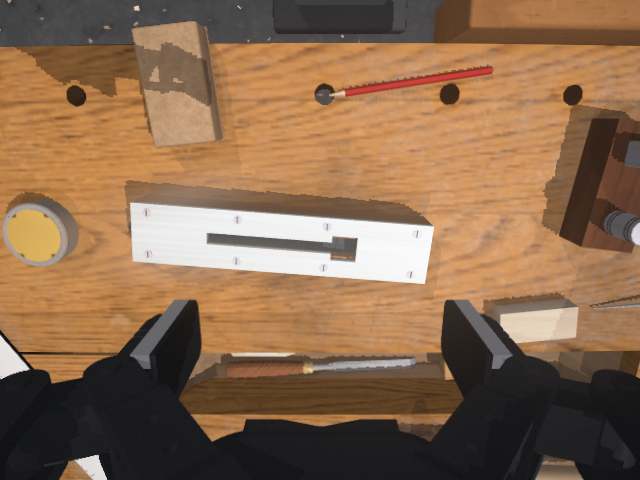

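```bash
cat > c.py <<'E'
from h import *
import json
np.set_printoptions(precision=4,suppress=True)
c=r.camera("wrist"); m=r.masks_of(c,"stop_rail")[0]; print(m["conf"])
g=c["img"]; hs=cv2.cvtColor(g,cv2.COLOR_BGR2HSV)
cov=((hs[...,1]<60)&(hs[...,2]>150)&m["pixels"]).astype(np.uint8)
cov=cv2.morphologyEx(cov,cv2.MORPH_OPEN,np.ones((3,3)))
cs,_=cv2.findContours(cov,cv2.RETR_EXTERNAL,cv2.CHAIN_APPROX_NONE); k=max(cs,key=cv2.contourArea)[:,0]
P=np.array([at_z(c,p,.046)[:2] for p in k])
(ctr,size,ang)=cv2.minAreaRect((P*1000).astype(np.float32)); print(ctr,size,ang)
b=cv2.boxPoints((ctr,size,ang))/1000
# long axis toward +y
e=[b[1]-b[0],b[2]-b[1]]; v=max(e,key=np.linalg.norm); v=v/np.linalg.norm(v); v*=np.sign(v[1])
C=np.array(ctr)/1000; n=np.array([v[1],-v[0]])  # rail x
print("C",C,"yaxis",v)
# slot centre pixels: dark inside cover
for y in (64,20,-20,-60,-76): print(y,C+v*y/1000,proj(c,[*(C+v*y/1000),.046]))
json.dump(dict(C=C.tolist(),v=v.tolist()),open('rail.json','w'))
img=g.copy()
for x,y in [(-31,-152),(31,-152),(31,152),(-31,152),(-13,51),(13,51),(13,77),(-13,77),(-6,-76),(6,-76),(0,0)]:
    p=proj(c,[*(C+v*y/1000+n*x/1000),.046]); cv2.circle(img,tuple(int(round(16*t)) for t in p),16,(0,0,255),-1,cv2.LINE_AA,4)
A=cv2.resize(img[190:295,110:450],None,fx=2.3,fy=2.3,interpolation=cv2.INTER_CUBIC)
cv2.imwrite('pics/rail_a.png',A)
# go above block
R=down(np.pi/2)
r.move_pose([0.42,0.258,0.30],R)
c=shot("wrist","w2.png"); print(r.read_clock())
for t,z in [("stop_pin",.082),("pin_block",.042)]:
    for d in r.masks_of(c,t)[:2]: print(t,d["conf"],d["pixel"],at_z(c,d["pixel"],z))
E
python3 c.py
```

```text
0.76
(520.89208984375, -91.46055603027344) (303.2266845703125, 63.0168342590332) 85.10869598388672
C [ 0.5209 -0.0915] yaxis [0.0853 0.9964]
64 [ 0.5263 -0.0277] [343.7554 248.4076]
20 [ 0.5226 -0.0715] [300.5076 245.0229]
-20 [ 0.5192 -0.1114] [261.0394 241.9278]
-60 [ 0.5158 -0.1512] [221.4858 238.82  ]
-76 [ 0.5144 -0.1672] [205.6535 237.5743]
4.025
stop_pin 0.56 [315.7, 278.2] [0.4949 0.252  0.082 ]
pin_block 0.66 [321.7, 227.3] [0.4559 0.2578 0.042 ]
```

View pics/rail_a.png

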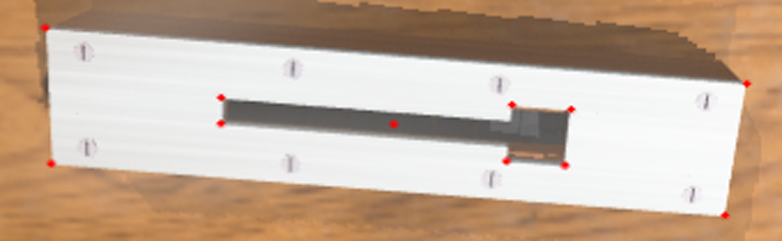

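View pics/w2.png

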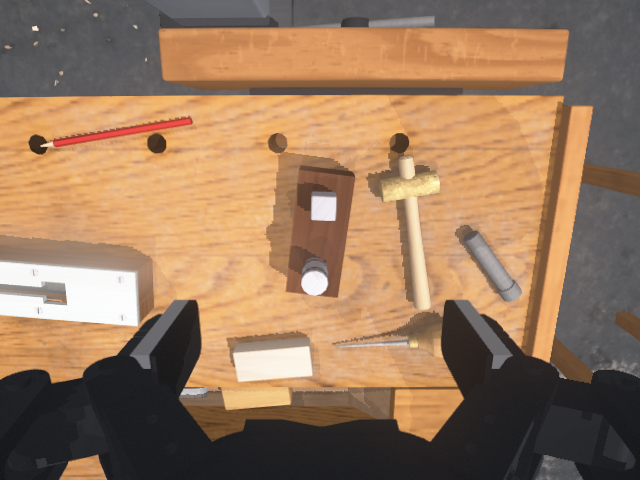

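The rail mouth is on its world +y end (345,249 in w1), and the overlay fits. The pin's round head is at about (314,284) in w2 with the spare dog at (324,206). I'll grip with the jaws along x first to centre the pin, then regrip along the rail direction.

```bash
cat > d.py <<'E'
from h import *
import json
np.set_printoptions(precision=4,suppress=True)
c=r.camera("wrist"); p=at_z(c,[314.5,284],.082); print(p)
r.set_gripper(0.055,30)
x,y=p[0],p[1]
R=down(np.pi/2)
r.move_pose([x,y,0.13],down(0)); c=shot("wrist","w3.png")
r.line_to([x,y,0.049],speed=.12); print(r.read_force())
r.set_gripper(0.0,20); print(r.read_finger_gap(),r.read_force(),r.read_tool_pos())
r.set_gripper(0.055)
r.line_to([x,y,0.10],speed=.2)
r.move_pose([x,y,0.10],down(np.pi/2))
r.line_to([x,y,0.049],speed=.12)
r.set_gripper(0.0,50); print(r.read_finger_gap(),r.read_force(),r.read_tool_pos())
T=r.read_tool_pos()
r.line_to([x,y,0.13],speed=.12); print(r.read_finger_gap(),r.read_force(),r.read_clock())
json.dump(dict(grasp=list(map(float,T))),open('grasp.json','w'))
shot("wrist","w4.png");shot("scene","s4.png")
a=cv2.imread('pics/w4.png');b=cv2.imread('pics/s4.png')
cv2.imwrite('pics/v4.png',np.hstack([cv2.resize(a[100:480,120:520],None,fx=1,fy=1),cv2.resize(b[220:410,180:380],(400,380))]))
E
python3 d.py
```

```text
[0.5009 0.2506 0.082 ]
[0.1302 0.3181 0.2297]
0.025075751236987968 [-0.2744 -0.3744  4.8201] [0.5014 0.2508 0.05  ]
0.024703481651990364 [-0.5145 -0.9018  6.2572] [0.5015 0.2508 0.0503]
0.024735027209515884 [-0.3045 -1.0041 -3.3746] 11.1417
```

View pics/v4.png

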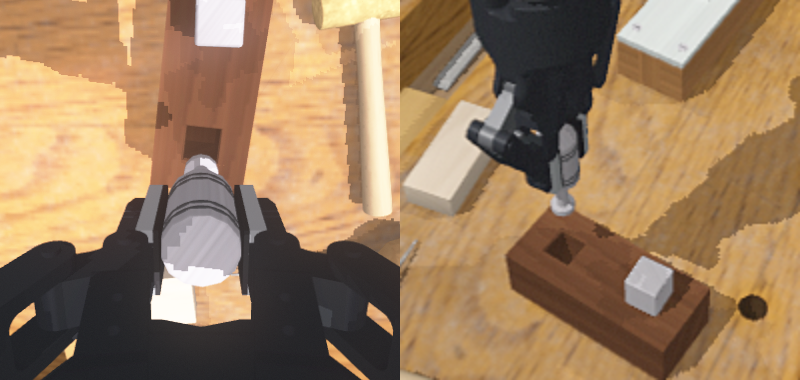

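```bash
cat >> h.py <<'E'
import json
J=json.load(open('rail.json'));C=np.array(J['C']);v=np.array(J['v']);n=np.array([v[1],-v[0]])
A=np.arctan2(v[1],v[0]);OFF=0.0423
def pose(y,pz,x=0): return [*(C+v*y/1000+n*x/1000), pz/1000+OFF]
def rl(P): d=np.array(P[:2])-C; return np.array([d@n,d@v,P[2]-OFF])*1000
E
cat > e.py <<'E'
from h import *
np.set_printoptions(precision=2,suppress=True)
r.move_pose(pose(64,75),down(A)); r.line_to(pose(64,52),speed=.1)
print(rl(r.read_tool_pos()),r.read_force(),r.read_clock())
c=shot("wrist","w5.png"); s=shot("scene","s5.png"); q=shot("side","d5.png")
out=[]
for k in (c,s,q):
    g=k["img"].copy()
    for x,y in [(-13,51),(13,51),(13,77),(-13,77),(-6,-76),(6,-76)]:
        p=proj(k,[*(C+v*y/1000+n*x/1000),.046]); cv2.circle(g,tuple(int(round(16*t)) for t in p),20,(0,0,255),-1,cv2.LINE_AA,4)
    for a in np.linspace(0,6.28,13)[:-1]:
        p=proj(k,[*(C+v*.064+8e-3*np.array([np.cos(a),np.sin(a)])),.052]); cv2.circle(g,tuple(int(round(16*t)) for t in p),12,(0,255,0),-1,cv2.LINE_AA,4)
    p=proj(k,[*(C+v*.064),.046]).astype(int); print(p); w=50 if k is not c else 75
    out.append(cv2.resize(g[max(0,p[1]-w):p[1]+w,p[0]-w:p[0]+w],(400,400),interpolation=cv2.INTER_CUBIC))
cv2.imwrite('pics/v5.png',np.hstack(out[:2]))
E
python3 e.py
```

```text
[-0.39 64.74 51.43] [ 1.41  0.75 -2.4 ] 12.7083
[319 267]
[332 212]
[319 231]
```

View pics/v5.png

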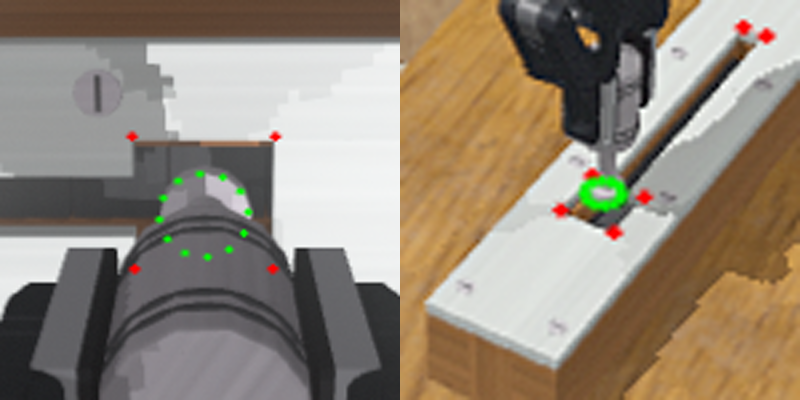

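```bash
cat >> h.py <<'E'
def F(k=4):
    return np.mean([r.read_force() for _ in range(k)],0)
def FR(): f=F(); return np.array([f[:2]@n,f[:2]@v,f[2]])
E
cat > f.py <<'E'
from h import *
np.set_printoptions(precision=2,suppress=True)
X=1.0
r.line_to(pose(64,52,X),speed=.05); print(FR(),r.read_clock())
z=52;ok=True
while z>23.5:
    z-=4 if z>32 else .7
    r.line_to(pose(64,z,X),speed=.06); f=FR(); print(round(z,1),rl(r.read_tool_pos()),f)
    if z>29 and f[2]>2: print("blocked");break
    if f[2]>1.5: break
print(r.read_clock())
E
python3 f.py
```

```text
[ 0.41  0.11 -3.02] 13.1083
48 [ 0.7  63.99 47.51] [ 0.38 -0.24 -4.29]
44 [ 0.77 64.   43.56] [ 0.08 -0.32 -2.63]
40 [ 0.78 64.02 39.63] [ 0.77  0.15 -2.99]
36 [ 0.78 64.02 35.62] [ 0.44  0.2  -3.67]
32 [ 0.79 64.02 31.63] [-0.66  0.11 -3.38]
31.3 [ 1.04 63.99 31.35] [-0.22  0.29 -2.32]
30.6 [ 0.96 64.   30.56] [-0.68  0.02 -1.5 ]
29.9 [ 0.95 64.01 29.83] [ 0.19  0.4  -3.36]
29.2 [ 0.94 64.01 29.12] [-0.49  0.47 -3.72]
28.5 [ 0.95 64.01 28.42] [ 0.05  0.92 -3.17]
27.8 [ 0.96 63.99 27.73] [-0.54  0.13 -1.97]
27.1 [ 0.97 63.98 27.04] [ 0.71  0.59 -3.49]
26.4 [ 0.95 64.   26.32] [ 0.18 -0.37 -2.21]
25.7 [ 1.19 64.01 26.01] [ 0.37  0.15 -0.38]
25.0 [ 1.44 63.98 25.96] [-1.71  0.34  5.21]
16.8583
```

```bash
cat > g.py <<'E'
from h import *
np.set_printoptions(precision=2,suppress=True)
X=1.0;zc=24.9;y=64.
for i in range(80):
    y-= 8 if y>18 else 1.3
    if y<-55: print("end");break
    r.line_to(pose(y,zc,X),speed=.03); p=rl(r.read_tool_pos()); f=FR(); print(round(y,1),round(zc,1),p,f)
    if p[2]<25.5: print("DROP?");break
    if abs(f[0])>12 or abs(f[1])>15 or f[2]>15: print("FORCE");break
    if f[2]<0: zc=max(zc-.2,24.2)
    if f[2]>8: zc+=.2
    if f[0]<-3: X-=.2
    if f[0]>3: X+=.2
    if r.read_clock()>45: break
print(r.read_clock())
E
python3 g.py
```

```text
56.0 24.9 [ 1.83 56.31 25.94] [-0.13  3.6   4.7 ]
48.0 24.9 [ 1.87 48.25 25.95] [0.04 2.67 4.84]
40.0 24.9 [ 1.89 40.24 25.96] [-0.65  3.34  5.11]
32.0 24.9 [ 1.88 32.23 25.97] [-0.13  1.98  5.38]
24.0 24.9 [ 1.88 24.24 25.95] [1.24 2.36 5.09]
16.0 24.9 [ 1.82 16.15 25.87] [0.08 3.23 5.44]
14.7 24.9 [ 1.8  15.13 25.81] [0.24 3.6  6.16]
13.4 24.9 [ 1.69 13.75 25.67] [0.75 4.86 6.2 ]
12.1 24.9 [ 1.36 12.12 25.14] [1.32 3.24 3.88]
DROP?
20.1083
```

```bash
cat > g2.py <<'E'
from h import *
np.set_printoptions(precision=2,suppress=True)
X=1.0;zc=24.9;y=12.1
for i in range(8):
    p=rl(r.read_tool_pos()); f=FR(); print(round(y,1),round(zc,1),p,f)
    if p[2]<25.1 and f[2]<1: print("DROP");break
    if abs(f[0])>10 or abs(f[1])>10: print("FORCE");break
    y-=.7
    r.line_to(pose(y,zc,X),speed=.03)
print(r.read_clock())
E
python3 g2.py
```

```text
12.1 24.9 [ 1.36 12.12 25.14] [1.32 3.24 3.88]
11.4 24.9 [ 0.57 10.85 24.24] [ 0.81 -0.78 -0.1 ]
DROP
20.3583
```

```bash
cat > k.py <<'E'
from h import *
np.set_printoptions(precision=2,suppress=True)
X=.7;z=24.5;y=10.8
for i in range(20):
    z-=1.2 if z>15 else .5
    r.line_to(pose(y,z,X),speed=.03); p=rl(r.read_tool_pos()); f=FR(); print(round(y,1),round(z,1),p,f)
    if f[2]>6: print("CONTACT");break
    if abs(f[0])>10 or abs(f[1])>10: print("FORCE");break
    if z<10.5: break
print(r.read_clock())
E
python3 k.py
```

```text
10.8 23.3 [ 0.43 10.04 22.82] [ 1.91 -4.49 -1.27]
10.8 22.1 [ 0.43 10.01 21.62] [ 2.52 -5.27 -2.17]
10.8 20.9 [ 0.5   9.92 20.61] [ 0.14 -6.32 -1.29]
10.8 19.7 [ 0.57  9.85 19.52] [ 1.12 -6.28 -0.8 ]
10.8 18.5 [ 0.62  9.85 18.39] [ 0.41 -6.45  0.34]
10.8 17.3 [ 0.67  9.84 17.24] [ 0.23 -6.26 -1.  ]
10.8 16.1 [ 0.66  9.85 16.03] [ 0.18 -6.52 -0.29]
10.8 14.9 [ 0.67  9.84 14.84] [ 0.56 -5.43 -0.18]
10.8 14.4 [ 0.69  9.84 14.44] [ 0.18 -6.    0.05]
10.8 13.9 [ 0.74  9.83 14.  ] [ 0.13 -6.9   0.54]
10.8 13.4 [ 0.72  9.84 13.49] [ 0.09 -6.44  0.16]
10.8 12.9 [ 0.72  9.83 12.99] [ 0.41 -5.27 -0.05]
10.8 12.4 [ 0.73  9.81 12.49] [ 0.14 -6.2   0.36]
10.8 11.9 [ 0.75  9.83 12.04] [-0.3  -6.32  1.11]
10.8 11.4 [ 0.8   9.81 12.02] [-0.59 -6.09  4.14]
10.8 10.9 [ 0.84  9.8  12.02] [-3.61 -5.87  7.24]
CONTACT
24.3583
```

```bash
cat > l.py <<'E'
from h import *
np.set_printoptions(precision=2,suppress=True)
r.line_to(pose(9.6,11.4,.7),speed=.02); print(rl(r.read_tool_pos()),FR())
r.set_gripper(0.06); print(r.read_finger_gap(),FR())
r.line_to(pose(9.6,75,.7),speed=.1)
P=r.read_tool_pos(); r.line_to([P[0]-.04,P[1],P[2]+.08],speed=.15)
c=shot("wrist","w6.png"); s=shot("scene","s6.png"); print(r.read_clock(),r.read_force())
out=[]
for k,w in ((c,70),(s,50)):
    g=k["img"].copy(); Q=C+v*.0098+n*.0007
    for zz,col in ((.046,(0,255,0)),(.086,(0,0,255))):
      for a in np.linspace(0,6.28,17)[:-1]:
        p=proj(k,[*(Q+13e-3*np.array([np.cos(a),np.sin(a)])),zz]); cv2.circle(g,tuple(int(round(16*t)) for t in p),10,col,-1,cv2.LINE_AA,4)
    p=proj(k,[*Q,.066]).astype(int)
    out.append(cv2.resize(g[max(0,p[1]-w):p[1]+w,p[0]-w:p[0]+w],(400,400),interpolation=cv2.INTER_CUBIC))
cv2.imwrite('pics/v6.png',np.hstack(out))
E
python3 l.py
```

```text
[ 0.81  9.43 11.99] [-3.19 -2.95  5.75]
0.059906611191208825 [ 0.63  0.24 -0.43]
26.6667 [-0.25 -0.25 -0.2 ]
```

View pics/v6.png

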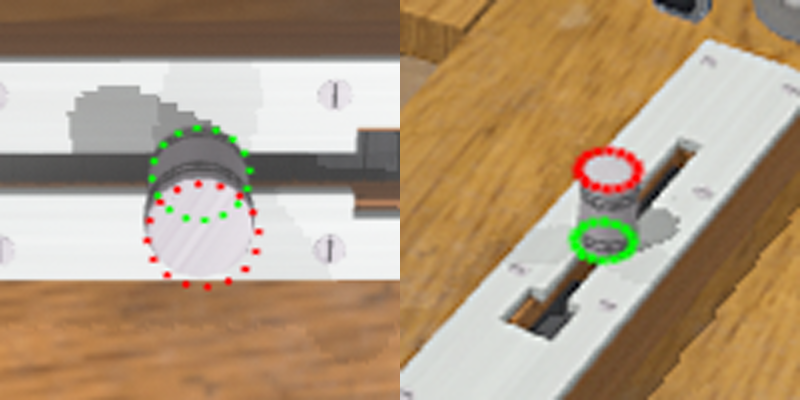

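```bash
python3 -c "
from plant import r
r.wait(0.3);print(r.sign_off(),r.read_clock())"
```

```text
the job is handed in; nothing more can be done
the job is handed in; nothing more can be done
```

The round-headed pin is home in its socket, with its head flush on the cover, and the job is handed in at about 27 s of the 64 s allowed.

- **Pick-up:** I centred the pin with a light first grip, regripped it and lifted it out of the block. I then lowered it into the mouth, and it touched the strip at 26.0 mm, as it should.
- **Finding the socket:** I slid it along with about 8 N on the strip. It began to sink at y ≈ +12 mm and dropped clear at about +11 mm.
- **Seating:** I pushed it down gently until the shoulder met the cover at 12.0 mm, which is the home height. The downward push on the rail peaked at about 10 N.
- **Last checks:** After letting go and backing off, the tool read about zero force. Both pictures showed the pin upright with its head on the cover.
- **Disagreements:**
  - The rail lay about 1 mm off its first camera estimate, so I corrected for that before lowering the pin.
  - In the last wrist picture the top of the head is about 1 mm from where I predicted, which is within the calibration.
  - During the push-down there was a steady sideways force of about 6 N against the socket wall, and I eased it to about 3 N before releasing.

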